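Centre the egg cup on its stand

TASK

The egg cup was put down near the edge of its little round stand on the breakfast tray. Nudge it low on its foot with a fingertip, in light taps, until it stands in the middle of the stand, wholly inside the thin inlaid ring, upright and with the egg still in it. Only push the cup gently: do not grip, lift or tip it, do not touch the egg, leave the stand where it is, do not disturb the other things, and let go of everything at the end.

Things in the scene. Friction and masses are not known exactly. Their poses are not given: they have to be found in the camera images.
- egg_cup: White ceramic egg cup, round, loose, 38 mm tall, with a brown egg sitting loose in it (cup and egg together 66 mm tall, about 0.17 kg). Its foot is its widest part: a disc of 52 mm diameter from the underside to 9 mm up; above it a 32 mm waist, then an open bowl widening to 49 mm at the rim (38 mm up). Pushed at the foot it slides and stops when the push stops; pushed near the rim it may tip over. Origin: centre of its underside; z up.
- stand_top (a point): Centre of the top face of the round dark-wood stand (loose, about 0.95 kg, underside on the tray's floor). The top is a flat disc of 124 mm diameter and 10 mm thick without a rim; its top face is 32 mm above the tray's floor, 40 mm above the worktop. A thin brass ring of 72 mm diameter, flush with the wood, is inlaid round the centre. z up; the yaw has no meaning.
- egg_center (a point): Centre of the brown egg, 39 mm thick and 50 mm long, standing loose in the egg cup.
- breakfast_tray: Wooden tray, 190 x 300 mm, 18 mm high at its rim, floor 8 mm above the worktop; it does not move. Origin: centre of its underside; x along its short side, y along its long side. The stand is in one half of it and the tea light in the other. Wall cabinets hang over the back of the worktop, beyond the tray: keep the arm low or near the robot when swinging in.
- tealight: Tea light in a metal cup, 38 mm diameter, 15 mm high, loose on the tray's other half. Bystander. Origin: centre of its underside.
- mill: Dark wooden pepper mill, 58 mm diameter, 170 mm tall, loose on the worktop to the right of the tray. Bystander. Origin: centre of its underside.
- mug: White mug with spots, 92 x 127 mm with its handle, 93 mm tall, loose on the worktop to the left of the tray. Bystander. Origin: at its underside.
- candle: Dark glass jar with a cork lid, 66 mm diameter, 75 mm tall, loose on the worktop to the left of the tray. Bystander. Origin: centre of its underside.
- spoon: Steel teaspoon, 130 mm long, 11 mm high, lying loose on the worktop just to the right of the tray, pointing away from the robot. Bystander. Origin: its middle, at the underside.
Mind the look-alikes: they are no part of the job. Leave any blue look-alike of the egg_cup alone.

How it is judged:
By the outcome, as a careful person would: the job done as asked, in the order asked, and still so for the second after the job is handed in, with the robot touching nothing.
It also fails if it takes over 42 s, if anything falls off the work surface, if the arm or the gripper's body presses on something with over 40 N, if the wrist force passes 120 N, or if a joint passes its speed limit or range.

ROBOT

A 6-joint arm with a two-finger parallel gripper is mounted at the origin on a cart in front of the work surface, level with it; the furniture and walls round the work are solid. World frame = base frame: x ahead of the robot, y to its left, z up, the work surface at z = 0. Lengths are in m, angles in degrees, forces in N, time in s.
With the tool pointing down it reaches from about 0.325 to 0.85 m from the base axis. Payload 15.5 kg.
Tool frame: the origin (TCP) lies at the very end of the fingers, on their centre line; the grasp point (between the pads) lies arm.grip_depth behind it (arm.grip_depth is the distance from the TCP to the grasp point, in m); z points along the fingers, y is the line along which they close (so a half turn about z gives the same grasp; the last joint's range is limited). The gripper opens to 91 mm and grips with 3 to 60 N. Pads are 32 mm wide; open, the fingers measure 118 mm over their backs; the gripper's body (76 mm by 178 mm) begins 60 mm behind the grasp point.
Start: joints at [66.091, 28.281, 77.091, -0, 74.628, -5.472], TCP at [0.198, 0.593, 0.214] pointing down, gripper open.
Joint ranges: [-166.48, 166.48], [-47.26, 123.95], [12.59, 153.08], [-70.14, 250.14], [6.76, 159.57], [-176.63, 176.63]. Speed limits (degrees/s): [108.29, 108.29, 147.25, 172.46, 172.46, 172.46].

INTERFACE

Orientations are given as a 3x3 rotation matrix whose columns are the frame's x, y, z axes.
In Python, from rig import arm gives the robot as it stands. Calls block until the motion is done:
- arm.move_to(position, orientation): joint-space move of the TCP to a pose.
- arm.move_l(position, orientation=None, feed=0.15): straight line of the TCP; orientation=None keeps the orientation; feed is the mean speed in m/s.
- arm.move_joints(angles): joint-space move.
- arm.grip(opening): finger opening in m; the grip force is fixed at half the most; returns when the fingers have stopped.
- arm.sleep(seconds).
- arm.solve_ik(position, orientation): joint angles nearest the present ones, or None.
- arm.snapshot(name): name is "side" or "top" or "wrist"; returns the picture (400x640x3 uint8, red, green, blue); there is no depth.
- arm.get_calibration(name): a dict with "intrinsics" (3x3 intrinsics, pixels), "cam_to_world" (4x4, takes a point from camera to world coordinates). Camera axes: x right, y down, z forward; pixel columns grow to the right and rows downward; lengths in m; the calibration is good to about 2 mm. A picture is of the moment at which its call begins: read the wrist's pose just before it. get_calibration takes no time and is no camera call; for the wrist camera it gives the pose at the moment of the call.
A pose or a line that the arm cannot do raises arm.Unreachable and nothing moves.
- arm.sign_off(): hands the job in; it is judged then, once.
Readings, each from a call of its own:
- arm.current_t(): time.
- arm.current_joint_positions(): joint angles.
- arm.current_dq(): joint speeds.
- arm.current_tau(): joint torques, N m.
- arm.current_ee_pos(): TCP position.
- arm.current_tool_rot(): TCP orientation.
- arm.current_force(): force on the tool from outside, world axes, zero at the start.
- arm.current_torque(): the same for the moment, N m.
- arm.current_width(): finger opening in m.
- arm.current_grasp_force(): force on a finger pad.
Only numpy, scipy, OpenCV 4.12 (cv2) and the standard library are available. Lean on these libraries where they do the work, as an engineer would, in place of code of your own. Each camera call takes 0.05 s, during which the arm holds its last target. There are 200 camera calls.

## Working session

There is one attempt and no reset: what is moved stays moved. The work goes in short steps, each a Python script; the robot and the scene stay as the last script left them, time stands still between calls to the robot, and variables do not carry over. Pictures are saved under pics/ and viewed, at most 10 in all, crops included, and the job is handed in when it is done.

```bash
mkdir -p pics; python3 - <<'E'
from rig import arm
import cv2,numpy as np
for n in("top","side"):
    im=arm.snapshot(n); cv2.imwrite(f"pics/{n}0.png",im[:,:,::-1])
    c=arm.get_calibration(n); print(n,np.round(c["intrinsics"],1).tolist(),np.round(c["cam_to_world"],3).tolist())
print(arm.current_t(),arm.grip_depth,arm.current_width(),np.round(arm.current_tool_rot(),3).tolist())
E
```

```text
top [[501.5, 0.0, 311.8], [0.0, 501.5, 201.4], [0.0, 0.0, 1.0]] [[-0.03, -0.993, 0.117, 0.333], [-0.999, 0.032, 0.017, 0.082], [-0.02, -0.116, -0.993, 1.531], [0.0, 0.0, 0.0, 1.0]]
side [[460.9, 0.0, 319.2], [0.0, 460.9, 201.5], [0.0, 0.0, 1.0]] [[-0.997, -0.056, 0.05, 0.422], [-0.075, 0.678, -0.732, 1.057], [0.007, -0.733, -0.68, 0.981], [0.0, 0.0, 0.0, 1.0]]
0.1 0.0188 0.09133146841517309 [[-0.949, 0.316, -0.0], [0.316, 0.949, -0.001], [0.0, -0.001, -1.0]]
```

View pics/top0.png

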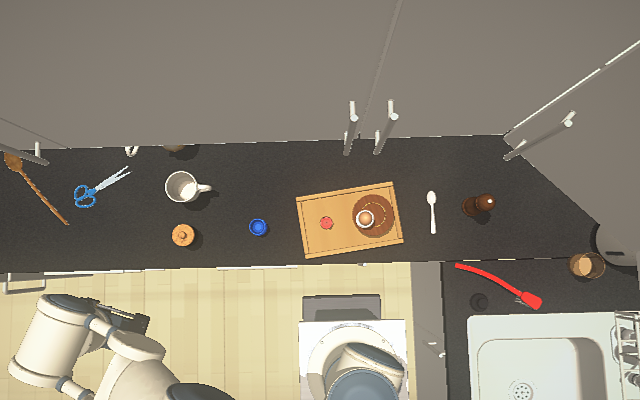

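View pics/side0.png

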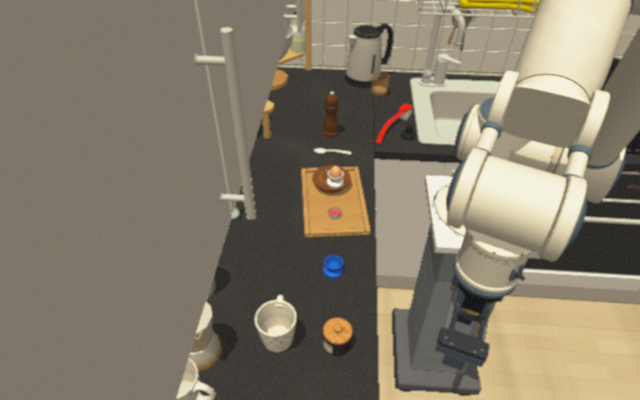

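The top view shows the white cup with its brown egg at (364,218) on the dark stand at (373,215), inside the tray. The look-alikes are the blue cup at (258,227), the mug at (182,187) and the candle jar at (183,236). I choose the one at (364,218). The side view agrees: cup at (336,177), blue cup at (333,267).

```bash
cat > h.py <<'E'
from rig import arm
import cv2,numpy as np
def ray(c,uv,z):
    K=c["intrinsics"];T=np.array(c["cam_to_world"])
    d=T[:3,:3]@np.linalg.solve(K,[uv[0],uv[1],1.]); o=T[:3,3]
    return o+d*(z-o[2])/d[2]
def proj(c,p):
    T=np.linalg.inv(c["cam_to_world"]); q=T[:3,:3]@np.array(p)+T[:3,3]; q=np.array(c["intrinsics"])@q
    return q[:2]/q[2]
def yawR(deg): # tool down; tool y axis at angle deg from world x
    a=np.radians(deg); y=np.array([np.cos(a),np.sin(a),0]); z=np.array([0,0,-1.])
    return np.column_stack([np.cross(y,z),y,z])
E
python3 - <<'E'
from h import *
c=arm.get_calibration("top")
for n,uv,z in [("stand",(373.5,215.5),.04),("egg",(364.5,218),.09),("tray1",(297,198),.018),("tray2",(394,182),.018),("tray3",(403,242),.018),("tray4",(306,257),.018),("mill",(478,205),.1),("spoonhead",(431,197),.005),("spoonend",(434,233),.005),("tea",(326,223),.023),("blue",(258,227),.03)]:
    print(n,np.round(ray(c,uv,z),3))
w=arm.get_calibration("wrist"); p=arm.current_ee_pos();R=np.array(arm.current_tool_rot()); T=np.array(w["cam_to_world"])
print("cam in tool",np.round(R.T@(T[:3,3]-p),3),np.round(R.T@T[:3,:3],3).tolist(),np.round(w["intrinsics"],0).tolist())
im=arm.snapshot("top")[160:280,290:450,::-1]; cv2.imwrite("pics/crop1.png",cv2.resize(im,None,fx=5,fy=5,interpolation=cv2.INTER_CUBIC))
for pos in [(.42,-.05,.3),(.40,-.1,.3),(.45,-.1,.35)]:
  for yaw in (90,-90,0,45):
    q=arm.solve_ik(pos,yawR(yaw)); print(pos,yaw,None if q is None else np.round(q,0))
E
```

```text
stand [ 0.46  -0.076  0.04 ]
egg [ 0.449 -0.045  0.09 ]
tray1 [0.522 0.151 0.018]
tray2 [ 0.562 -0.145  0.018]
tray3 [ 0.379 -0.163  0.018]
tray4 [0.343 0.129 0.018]
mill [ 0.475 -0.368  0.1  ]
spoonhead [ 0.514 -0.257  0.005]
spoonend [ 0.404 -0.26   0.005]
tea [0.443 0.066 0.023]
blue [0.437 0.27  0.03 ]
cam in tool [ 0.085 -0.001 -0.171] [[0.0, -0.955, -0.296], [1.0, 0.0, -0.0], [0.0, -0.296, 0.955]] [[354.0, 0.0, 315.0], [0.0, 354.0, 194.0], [0.0, 0.0, 1.0]]
(0.42, -0.05, 0.3) 90 [ -15.    7.   96.   -0.   78. -105.]
(0.42, -0.05, 0.3) -90 [-15.   7.  96.  -0.  78.  75.]
(0.42, -0.05, 0.3) 0 [-15.   7.  96.  -0.  78. -15.]
(0.42, -0.05, 0.3) 45 [-15.   7.  96.  -0.  78. -60.]
(0.4, -0.1, 0.3) 90 [ -22.    6.   97.   -0.   78. -112.]
(0.4, -0.1, 0.3) -90 [-22.   6.  97.  -0.  78.  68.]
(0.4, -0.1, 0.3) 0 [-22.   6.  97.  -0.  78. -22.]
(0.4, -0.1, 0.3) 45 [-22.   6.  97.  -0.  78. -67.]
(0.45, -0.1, 0.35) 90 [ -20.    8.   86.   -0.   86. -110.]
(0.45, -0.1, 0.35) -90 [-20.   8.  86.  -0.  86.  70.]
(0.45, -0.1, 0.35) 0 [-20.   8.  86.  -0.  86. -20.]
(0.45, -0.1, 0.35) 45 [-20.   8.  86.  -0.  86. -65.]
```

View pics/crop1.png

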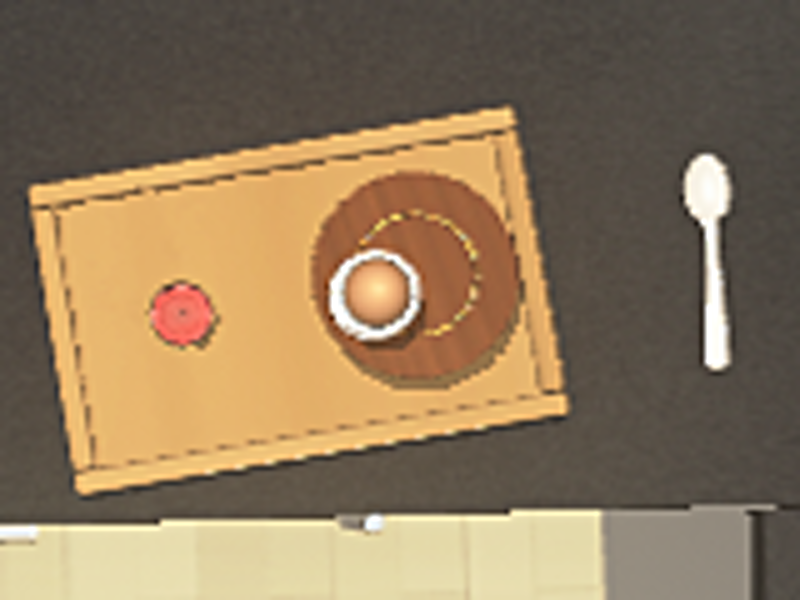

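```bash
python3 - <<'E'
from h import *
arm.grip(0.0)
print(arm.current_t(),arm.current_width())
arm.move_to((0.17,0.38,0.23),np.array(arm.current_tool_rot()))
u=np.array([.011,-.031]);u/=np.linalg.norm(u);yaw=np.degrees(np.arctan2(u[1],u[0]))-90
p=np.array([.449,-.045])-.055*u
print(yaw,p,arm.solve_ik((*p,.16),yawR(yaw)))
arm.move_to((*p,.16),yawR(yaw))
print(arm.current_t(),arm.current_ee_pos())
cv2.imwrite("pics/w1.png",arm.snapshot("wrist")[:,:,::-1]); print(arm.current_force())
E
```

```text
1.5167 0.0002988338033016273
-160.46334506187162 [0.43060746 0.00683353] [-7.04561213e+00  1.71250981e+01  1.07234708e+02 -2.54444375e-14
  5.56401935e+01  1.53417733e+02]
4.9583 [0.43069169 0.00711125 0.16000895]
[ 0.3069      0.26380066 -0.88545849]
```

View pics/w1.png

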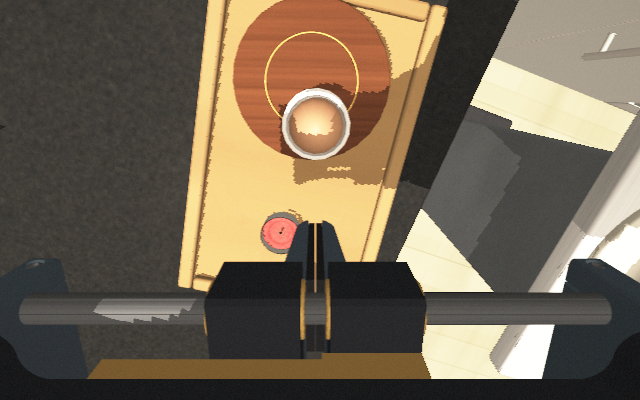

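The wrist view shows the white cup rim at about (316,124) with the brown egg inside it. The brass ring is at about (311,78) on the stand, and the closed fingertip is at (316,230) beside the tea light at (281,232). This is the right cup. Next I measure ring and rim by ray-casting.

```bash
cat >> h.py <<'E'
from scipy.optimize import least_squares
def circ(P,r=None):
    x0=[*np.median(P,0)]+([] if r else [.03])
    f=lambda x:np.hypot(*(P-x[:2]).T)-(r or x[2])
    s=least_squares(f,x0,loss="soft_l1",f_scale=.0007); return s.x,np.sqrt(np.median(f(s.x)**2))
def measure(name,guess_s=(.46,-.076)):
    """ring centre (z=.04) and cup centre (rim at z=.078) from the wrist picture"""
    c=arm.get_calibration("wrist"); im=arm.snapshot("wrist"); cv2.imwrite(f"pics/{name}.png",im[:,:,::-1])
    hsv=cv2.cvtColor(im,cv2.COLOR_RGB2HSV); H,S,V=cv2.split(hsv)
    def pts(mask,z):
        v,u=np.nonzero(mask); return np.array([ray(c,q,z)[:2] for q in zip(u,v)])
    def disc(p,r,z):
        m=np.zeros(H.shape,np.uint8); a=np.linspace(0,2*np.pi,60)
        poly=np.array([proj(c,(p[0]+r*np.cos(t),p[1]+r*np.sin(t),z)) for t in a]); cv2.fillPoly(m,[poly.astype(np.int32)],1); return m
    zone=disc(guess_s,.055,.04)
    white=((S<70)&(V>110)).astype(np.uint8)&disc(guess_s,.085,.05)
    n,lab,st,ce=cv2.connectedComponentsWithStats(white); k=1+np.argmax(st[1:,4])
    hull=cv2.convexHull(np.argwhere(lab==k)[:,::-1].astype(np.int32))
    edge=np.zeros_like(zone); cv2.polylines(edge,[hull],True,1); P=pts(edge,.078)
    cup,e2=circ(P); cupf,e3=circ(P,.0245)
    cupm=np.zeros_like(zone); cv2.fillPoly(cupm,[hull],1); cupm=cv2.dilate(cupm,np.ones((9,9)))
    egg=pts((lab!=k)&(H<22)&(S>50)&(cupm>0)&(disc(cupf,.019,.078)>0),.08).mean(0)
    brass=(H>=18)&(H<=35)&(S>80)&(V>70)&(zone>0)&(cupm==0)
    ring,e1=circ(pts(brass,.04))
    if not .033<ring[2]<.039: print("ring radius odd")
    print("ring",np.round(ring,4),round(e1,5),brass.sum(),"cup",np.round(cup,4),round(e2,5),"fixed",np.round(cupf,4),"egg",np.round(egg,4),"off(mm)",np.round((ring[:2]-cupf)*1e3,1))
    return ring[:2],cupf[:2]
E
python3 - <<'E'
from h import *
measure("w2"); print(arm.current_t())
E
```

```text
ring [ 0.4614 -0.0736  0.0363] 0.00033 367 cup [ 0.4485 -0.0476  0.0244] 0.00028 fixed [ 0.4485 -0.0476] egg [ 0.4487 -0.0481] off(mm) [ 12.9 -26. ]
5.0583
```

```bash
cat >> h.py <<'E'
def pushR(u,tilt=3):
    R=yawR(np.degrees(np.arctan2(u[1],u[0]))-90); t=np.radians(tilt)
    return R@np.array([[np.cos(t),0,np.sin(t)],[0,1,0],[-np.sin(t),0,np.cos(t)]])
Z=.044
E
python3 - <<'E'
from h import *
ring=np.array([.4614,-.0736]);cup=np.array([.4485,-.0476]);d=ring-cup;u=d/np.linalg.norm(d);R=pushR(u)
L=lambda s,z=Z,f=.1: arm.move_l((*(cup+s*u),z),R,feed=f)
L(-.056,.12); L(-.056); print(arm.current_ee_pos(),arm.current_force())
L(-.045,f=.04); L(-.032,f=.02); print(arm.current_t(),arm.current_force())
L(-.050,f=.06); print(arm.current_ee_pos(),arm.current_t())
r,c=measure("w3"); print(arm.current_t(),"moved along u",(c-cup)@u*1e3)
E
```

```text
[0.42395755 0.0025088  0.04443123] [-0.36506313 -1.25242397  0.09950665]
7.75 [ 0.24180606  0.41811684 -0.0690617 ]
[ 0.42612788 -0.00240661  0.04401678] 8.2
ring [ 0.4616 -0.0736  0.0363] 0.00031 848 cup [ 0.4533 -0.0578  0.024 ] 0.00011 fixed [ 0.4533 -0.0577] egg [ 0.4537 -0.0589] off(mm) [  8.3 -15.8]
8.25 moved along u 11.211925460164844
```

View pics/w3.png

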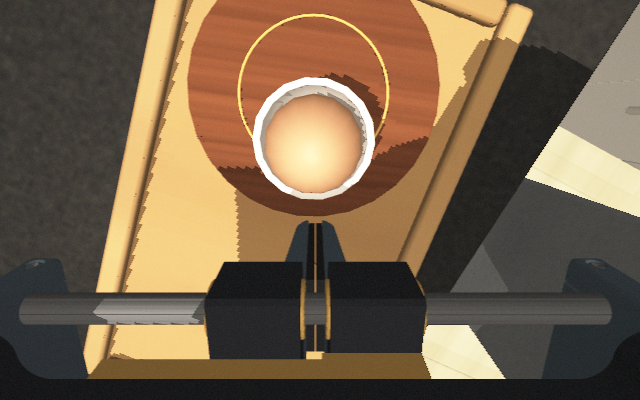

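The cup, rim at (314,138), slid about 11 mm toward the ring, centre (313,90). It is upright with the egg in it, and the stand has not moved. I continue with two more taps.

```bash
python3 - <<'E'
from h import *
ring=np.array([.4616,-.0736]); cup=np.array([.4533,-.0577]); K=.0432
for i,frac in enumerate((.6,1.)):
    d=ring-cup; n=np.linalg.norm(d); u=d/n; R=pushR(u); g=n*frac
    L=lambda s,f: arm.move_l((*(cup+s*u),Z),R,feed=f)
    L(-K-.006,.04); L(-K+g,.02); L(-K+g-.015,.06)
    r,c=measure(f"w{4+i}"); print("moved",(c-cup)@u*1e3,"wanted",g*1e3,arm.current_t()); ring_seen=r; cup=c
    if np.linalg.norm(ring_seen-ring)>.0015: print("stand moved?"); break
    ring=r
E
```

```text
ring [ 0.4615 -0.0735  0.0364] 0.00032 811 cup [ 0.4578 -0.0673  0.0241] 0.0001 fixed [ 0.4578 -0.0672] egg [ 0.4583 -0.069 ] off(mm) [ 3.7 -6.3]
moved 10.549675339335714 wanted 10.761598394290699 10.1417
ring [ 0.4615 -0.0735  0.0363] 0.00031 820 cup [ 0.461  -0.0737  0.0241] 9e-05 fixed [ 0.461  -0.0737] egg [ 0.4615 -0.0752] off(mm) [0.5 0.2]
moved 7.135693252846311 wanted 7.269821743750196 11.7917
```

View pics/w5.png

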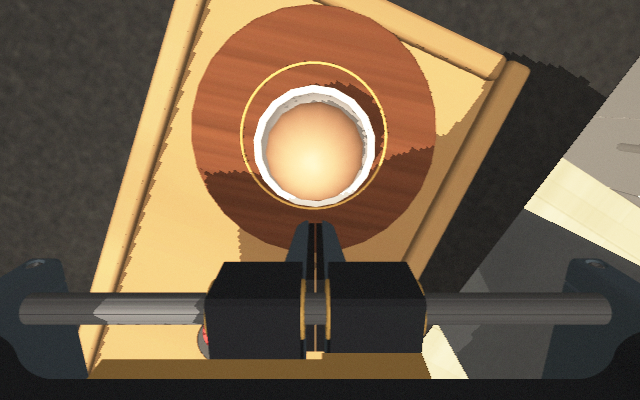

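The cup, rim at (315,147), stands inside the ring, centre (314,135), and the ray-cast offset is about 0.5 mm. I lift off, check once more and hand in.

```bash
python3 - <<'E'
from h import *
p=np.array(arm.current_ee_pos()); arm.move_l((p[0],p[1],.17),feed=.12)
arm.sleep(.3); r,c=measure("w6"); print(arm.current_t(),arm.current_force())
if np.linalg.norm(r-c)<.004: print(arm.sign_off())
E
```

```text
ring [ 0.4614 -0.0736  0.0363] 0.00033 397 cup [ 0.461  -0.0739  0.0242] 0.00017 fixed [ 0.461  -0.0739] egg [ 0.4614 -0.0751] off(mm) [0.4 0.3]
13.3417 [-0.14208325 -0.1178304   0.00166057]
the job is handed in; nothing more can be done
None
```

The egg cup stands upright inside the ring, about 0.5 mm off centre by the last measurement, with the egg still in it and the stand unmoved; the arm is clear and the job was handed in at about 13 s.

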